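Feel along the studs of a shoe sole

ROBOT

A 7-joint arm with a two-finger parallel gripper is mounted at the origin on the work surface. World frame = base frame: x ahead of the robot, y to its left, z up, the work surface at z = 0. Lengths are in m, angles in rad, forces in N, time in s.
With the tool pointing down it reaches from about 0.4 to 0.85 m from the base axis. Payload 10.4 kg.
Tool frame: the origin (TCP) lies between the finger pads; the fingertips stand 11 mm ahead of it and the grasp point (between the pads) lies 8 mm behind it (r.tcp_to_tips is the distance from the TCP to the fingertips, in m); z points along the fingers, y is the line along which they close (so a half turn about z gives the same grasp; the last joint's range is limited). The gripper opens to 87 mm and grips with 3 to 60 N. Pads are 19 mm wide; open, the fingers measure 117 mm over their backs; the gripper's body (75 mm by 190 mm) begins 51 mm behind the grasp point.
Start: joints at [-1.172, 0.332, -0.065, 1.46, 0.022, 1.35, -0.088], TCP at [0.256, 0.57, 0.234] pointing down, gripper open.
Joint ranges: [-2.6, 2.6], [-0.5, 2.12], [-1.47, 1.34], [0.16, 2.42], [-1.27, 4.41], [0.06, 2.06], [-2.6, 2.6]. Speed limits (rad/s): [2.22, 2.22, 2.79, 2.79, 3.14, 3.14, 3.14].

INTERFACE

Orientations are given as a unit quaternion [x, y, z, w].
In Python, from bench import r gives the robot as it stands. The module is installed in compiled form; this text tells all that it offers.
- The arm moves only by the shell command python3 -m crank 'ROWS' [FORCE]. ROWS is JSON, a list of rows, each an object of numbers: "claw": the closure, from -1 (fully open) to 1 (shut); "dx", "dy", "dz": the shift along the tool's x, y, z each as a share of 3 cm, from -1 to 1; "ax", "ay", "az": the turn, a rotation vector about the tool's x, y, z each as a share of 6 degrees, from -1 to 1. A call has 1 to 8 rows; each row shifts and turns the commanded pose from where the row before left it, along the tool's axes as they then stand; what a row does not reach is not made up. A row lasts 1/12 s, in which the tool goes at most 41.7 mm and 7.16 degrees, less where a joint would pass 70% of its speed; a pose out of reach is approached as far as the arm can. A call with a number of a shift or a turn outside -1 to 1 is refused whole. A call with a gripper value outside its range is refused whole. The fingers move at their own pace and stop on an object; FORCE is the grip in N (left out, the last holds). Time passes only in rows, so rows that do not move let the fingers close. It gives the time, the measured TCP pose, the force, the opening and the grip force at its end, in the units of the state.
- r.read_state(): the state, without advancing time (a new reading comes with each control period).
- r.camera(name): name is "scene" or "top" or "wrist"; returns a dict with "color" (480x640x3 uint8, red, green, blue), "mtx" (3x3 intrinsics, pixels), "R" (3x3) and "t" (3): a world point X has camera coordinates R X + t; the wrist camera has in their place "hand_eye" (4x4, takes a point from camera to tool coordinates, whose origin is the TCP and whose axes are the flange's). Camera axes: x right, y down, z forward; pixel columns grow to the right and rows downward; lengths in m; the calibration is good to about 2 mm. A picture is of the moment at which its call begins: read the wrist's pose just before it. There is no depth.
- r.close_job(): hands the job in; it is judged then, once.
The state is a dict: "time": time; "joint_positions": joint angles; "joint_vel": joint speeds; "joint_torque": joint torques, N m; "ee_pos": TCP position; "eef_rot": TCP orientation; "ft_force": force on the tool from outside, world axes, zero at the start; "torque": the same for the moment, N m; "width": finger opening in m; "grip_force": force on a finger pad.
Only numpy, scipy, OpenCV 4.12 (cv2) and the standard library are available. Lean on these libraries where they do the work, as an engineer would, in place of code of your own. Each camera call takes 0.05 s, during which the arm holds its last target. There are 200 camera calls.

TASK

A shoe sole lies bottom-up in a sprung cradle on the cobbler's bench. Run the fingertips along its curved row of five brass studs, from the toe to the heel, touching every stud head lightly in turn, never pressing the cradle down near its bottom stop. Do not pick up or dislodge the sole, leave the hammer, jar and tin alone, and finish with the hand clear.

Things in the scene. Friction and masses are not known exactly. Their poses are not given: they have to be found in the camera images.
- sole: Dark brown leather shoe sole, about 265 mm long, up to 90 mm wide, 14 mm thick, loose, lying bottom-up in the cradle. Origin: middle of its underside. +x points to the toe (the broad end), -x to the heel (the narrow end with a black rubber patch), +z up. The studs lie on its +y half.
- cradle_seat (a point): Centre of the top face of the plywood cradle board (295 x 125 x 12 mm, six 8 mm high steel pegs round the sole keep it from sliding off, with about 2 mm play). 87 mm above the bench when the cradle is up; the sole's origin rests on this point and the axes agree with the sole's. The board is carried by a green jack fixed to the bench.
- cradle (a joint): How far the cradle with the sole has been pressed down, in m: 0 = fully up, 0.020 = hard on its bottom stop. It moves straight down on a spring: it starts to give at about 1 N and needs about 0.5 N more for each mm, and comes back up by itself.
- stud1: Domed brass stud in the sole, the one at the toe, where the row begins. Head 11 mm across, standing 2.5 mm above the sole's face; origin on top of the dome, about 104 mm above the bench when the cradle is up, at x, y = (104, 10) mm in the sole's frame. Neighbours in the row are about 40 mm apart. Fixed in the sole.
- stud2: Domed brass stud in the sole, second from the toe. Head 11 mm across, standing 2.5 mm above the sole's face; origin on top of the dome, about 104 mm above the bench when the cradle is up, at x, y = (71, 29) mm in the sole's frame. Neighbours in the row are about 40 mm apart. Fixed in the sole.
- stud3: Domed brass stud in the sole, the middle one. Head 11 mm across, standing 2.5 mm above the sole's face; origin on top of the dome, about 104 mm above the bench when the cradle is up, at x, y = (31, 24) mm in the sole's frame. Neighbours in the row are about 40 mm apart. Fixed in the sole.
- stud4: Domed brass stud in the sole, fourth from the toe. Head 11 mm across, standing 2.5 mm above the sole's face; origin on top of the dome, about 104 mm above the bench when the cradle is up, at x, y = (-9, 17) mm in the sole's frame. Neighbours in the row are about 40 mm apart. Fixed in the sole.
- stud5: Domed brass stud in the sole, the last one, towards the heel. Head 11 mm across, standing 2.5 mm above the sole's face; origin on top of the dome, about 104 mm above the bench when the cradle is up, at x, y = (-49, 16) mm in the sole's frame. Neighbours in the row are about 40 mm apart. Fixed in the sole.
- hammer: Bystander: hammer, 250 mm long, lying on the bench along the cradle. Loose, not part of the work. Origin on the bench under it.
- gluejar: Bystander: amber glue jar with green cap, 60 mm across, 85 mm tall. Loose, not part of the work. Origin on the bench under it.
- polishtin: Bystander: red and steel polish tin, 75 mm across, 29 mm tall. Loose, not part of the work. Origin on the bench under it.

How it is judged:
On the way, in this order (a step that is already met when the one before it is completed fails the run):
1. a fingertip touches stud 1 (counted from the toe) (contact force between the fingers and stud1 above 0.3 N), for 0.1 s.
2. a fingertip touches stud 2 (counted from the toe) (contact force between the fingers and stud2 above 0.3 N), for 0.1 s.
3. a fingertip touches stud 3 (counted from the toe) (contact force between the fingers and stud3 above 0.3 N), for 0.1 s.
4. a fingertip touches stud 4 (counted from the toe) (contact force between the fingers and stud4 above 0.3 N), for 0.1 s.
5. a fingertip touches stud 5 (counted from the toe) (contact force between the fingers and stud5 above 0.3 N), for 0.1 s.
At the end, for the whole second after the job is handed in: All five studs have been touched in order from toe to heel; the cradle is back up (within 2 mm) with the sole at rest, lying flat in it within 8 mm of its place; hammer, jar and tin are within 20 mm of where they stood (value of joint cradle below 0.002 m and distance between sole and cradle_seat below 0.008 m and angle between the z axis of sole and the z axis of cradle_seat, either way round below 0.05 rad and linear speed of sole below 0.02 m/s and distance of each of hammer, gluejar, polishtin from where it was at the start of the episode below 0.02 m).
It fails at once if the cradle is pressed down more than 16 mm (value of joint cradle above 0.016 m).
It fails at once if a finger presses on the sole or its studs with more than 20 N (contact force between the fingers and sole above 20 N).
It fails at once if the sole is lifted or shifted more than 8 mm out of its place in the cradle (distance between sole and cradle_seat above 0.008 m).
It fails at once if the hammer, jar or tin is moved more than 20 mm (distance of any of hammer, gluejar, polishtin from where it was at the start of the episode above 0.02 m).
It also fails if it takes over 43 s, if anything falls off the work surface, if the arm or the gripper's body presses on something with over 40 N, if the wrist force passes 120 N, or if a joint passes its speed limit or range.

## Working session

There is one attempt and no reset: what is moved stays moved. The work goes in short steps, Python scripts to look and compute and a shell command to move; the robot and the scene stay as the last step left them, time stands still between calls to the robot, and variables do not carry over. Pictures are saved under pics/ and viewed, at most 10 in all, crops included, and the job is handed in when it is done.

```bash
mkdir -p pics; python3 - <<'E'
from bench import r
import cv2,numpy as np
s=r.read_state();print({k:np.round(v,3).tolist() for k,v in s.items()}, r.tcp_to_tips)
for n in ("top","scene"):
    c=r.camera(n);cv2.imwrite(f"pics/{n}0.png",c["color"][:,:,::-1]);print(n,c["mtx"].round(1).tolist(),c["R"].round(3).tolist(),c["t"].round(3).tolist())
E
```

```text
{'time': 0.0, 'joint_positions': [-1.172, 0.333, -0.065, 1.461, 0.022, 1.35, -0.089], 'joint_vel': [0.001, -0.002, -0.0, 0.001, -0.0, 0.003, 0.0], 'joint_torque': [0.001, -62.327, 0.025, -38.989, -0.061, 0.04, 0.0], 'ee_pos': [0.256, 0.57, 0.233], 'eef_rot': [0.209, 0.978, -0.001, -0.0], 'ft_force': [-0.141, 0.503, 0.872], 'torque': [-0.04, 0.048, -0.007], 'grip_force': 0.0, 'width': 0.087} 0.011
top [[536.0, 0.0, 325.0], [0.0, 536.0, 247.6], [0.0, 0.0, 1.0]] [[-0.005, -1.0, 0.007], [-0.992, 0.005, -0.122], [0.122, -0.007, -0.992]] [0.052, 0.565, 0.855]
scene [[610.2, 0.0, 316.9], [0.0, 610.2, 239.4], [0.0, 0.0, 1.0]] [[0.198, 0.98, -0.009], [0.779, -0.162, -0.606], [-0.596, 0.113, -0.795]] [-0.149, -0.388, 1.33]
```

View pics/top0.png

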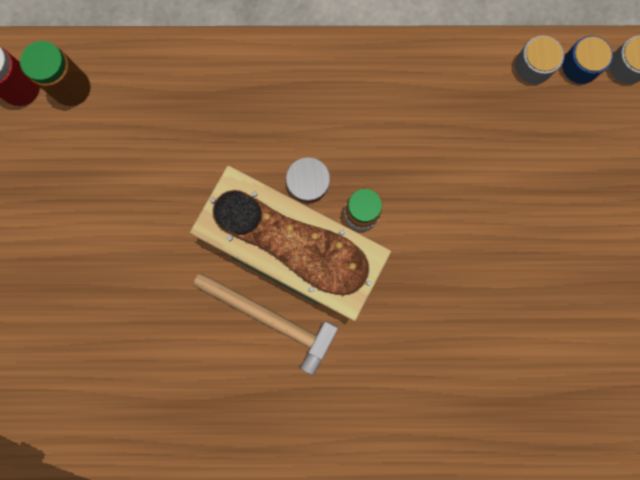

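View pics/scene0.png

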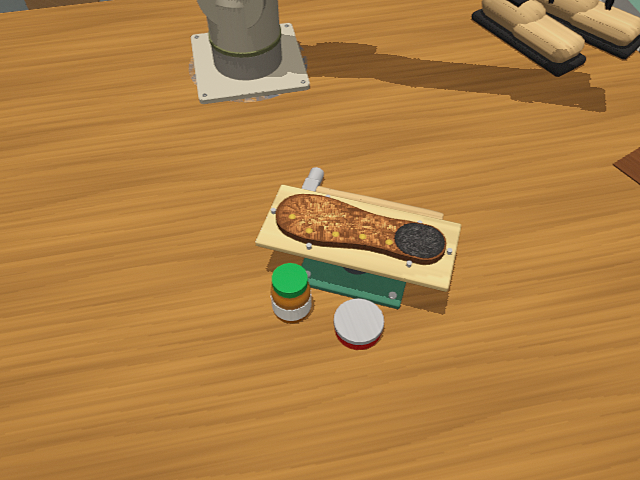

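Top view: the sole's toe is at lower right (~352,266) and its heel patch at (238,212). The studs are near (352,266), (339,245), (316,236), (290,228) and (266,216). The jar is at (365,207), the tin at (308,180), and the hammer lies below the board. The scene view agrees.

```bash
cat > h.py <<'E'
import numpy as np,cv2
from bench import r
S=np.array([[104,10],[71,29],[31,24],[-9,17],[-49,16]])/1000.
def ray(c,uv,z):
    R,t,K=np.array(c["R"]),np.array(c["t"]),np.array(c["mtx"])
    o=-R.T@t; d=R.T@np.linalg.inv(K)@np.array([*uv,1.]); return o+d*(z-o[2])/d[2]
def fit(P):  # sole frame -> world xy
    a,b=S.mean(0),P.mean(0); A,B=S-a,P-b
    th=np.arctan2((A[:,0]*B[:,1]-A[:,1]*B[:,0]).sum(),(A*B).sum())
    M=np.array([[np.cos(th),-np.sin(th)],[np.sin(th),np.cos(th)]]); t=b-M@a
    return th,t,S@M.T+t
E
python3 - <<'E'
from h import *
G={"top":[(352,266),(339,245),(316,236),(290,228),(266,216)],"scene":[(292,216),(309,230),(336,234),(362,237),(390,242)]}
for n,g in G.items():
    c=r.camera(n);im=c["color"];hsv=cv2.cvtColor(im,cv2.COLOR_RGB2HSV)
    P=[]
    for u,v in g:
        w=hsv[v-7:v+8,u-7:u+8].astype(int); m=(w[...,0]>=19)&(w[...,0]<32)&(w[...,1]>90)&(w[...,2]>120)
        k,l,st,ce=cv2.connectedComponentsWithStats(m.astype(np.uint8))
        if k<2: print("none",u,v); P.append((u,v)); continue
        j=1+min(range(k-1),key=lambda i:np.hypot(*(ce[i+1]-7))-0.2*st[i+1,4]); P.append(ce[j]+[u-7,v-7]); print(n,P[-1].round(1),st[j,4])
    W=np.array([ray(c,p,.1035)[:2] for p in P]); th,t,F=fit(W)
    print("th",np.degrees(th),"t",t,"res mm",((W-F)*1000).round(1).tolist(),"\nstuds",F.round(4).tolist())
    x,y=(180,150) if n=="top" else (240,160)
    cr=cv2.resize(im[y:y+180,x:x+240],None,fx=3,fy=3,interpolation=2);cv2.imwrite(f"pics/{n}c.png",cr[:,:,::-1])
E
```

```text
top [352.4 265.6] 15
top [339.1 245.3] 16
top [314.3 235.5] 14
top [289.4 227.4] 13
top [266.5 216.1] 15
th -118.28831482455149 t [0.5684213  0.10426571] res mm [[0.5, 0.0], [-0.6, -0.0], [0.2, 0.4], [0.2, 0.0], [-0.2, -0.4]] 
studs [[0.5279, 0.0079], [0.5603, 0.028], [0.5749, 0.0656], [0.5877, 0.1041], [0.6057, 0.1398]]
scene [292.1 216.1] 30
scene [308.6 230.2] 31
scene [335.2 233.8] 32
scene [362.1 236.1] 32
scene [388.5 241.6] 35
th -118.27353235877356 t [0.57468338 0.10225276] res mm [[0.3, 0.7], [-0.0, 0.1], [0.2, -0.0], [-0.2, -0.4], [-0.4, -0.4]] 
studs [[0.5342, 0.0059], [0.5666, 0.026], [0.5811, 0.0636], [0.5939, 0.1021], [0.612, 0.1378]]
```

View pics/topc.png

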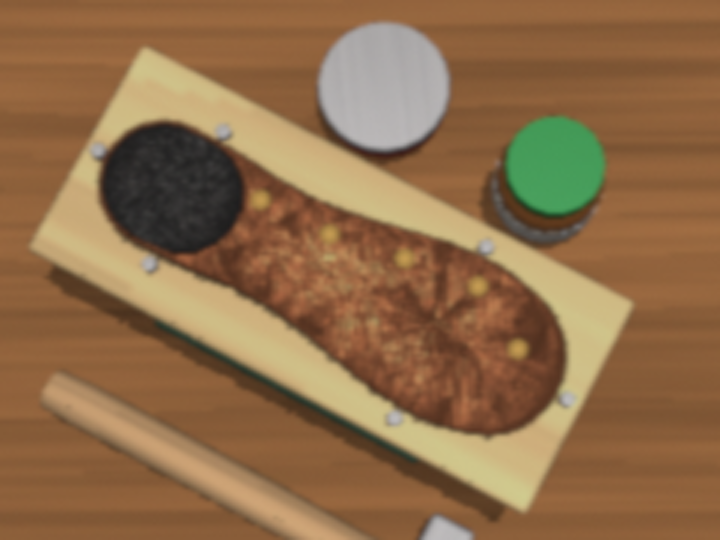

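```bash
R='{"claw":1,"dx":-0.8,"dy":-0.66}'; python3 -m crank '[{"claw":1,"dx":-0.8,"dy":-0.66},{"claw":1,"dx":-0.8,"dy":-0.66},{"claw":1,"dx":-0.8,"dy":-0.66},{"claw":1,"dx":-0.8,"dy":-0.66},{"claw":1,"dx":-0.8,"dy":-0.66},{"claw":1,"dx":-0.8,"dy":-0.66},{"claw":1,"dx":-0.8,"dy":-0.66},{"claw":1,"dx":-0.8,"dy":-0.66}]' 5
python3 -m crank '[{"claw":1,"dx":-0.8,"dy":-0.66},{"claw":1,"dx":-0.8,"dy":-0.66},{"claw":1,"dx":-0.8,"dy":-0.66},{"claw":1,"dx":-0.8,"dy":-0.66},{"claw":1,"dx":-0.8,"dy":-0.66},{"claw":1,"dx":-0.8,"dy":-0.66},{"claw":1,"dx":-0.8,"dy":-0.66},{"claw":1}]'
python3 - <<'E'
from h import *
c=r.camera("wrist");print(np.round(c["hand_eye"],3).tolist(),c["mtx"])
cv2.imwrite("pics/w0.png",c["color"][:,:,::-1])
E
```

```text
[[-0.001, -0.953, -0.303, 0.084], [1.0, -0.001, 0.001, -0.001], [-0.001, -0.303, 0.953, -0.152], [0.0, 0.0, 0.0, 1.0]] [[374.29495684   0.         319.26939679]
 [  0.         374.29495684 236.30360259]
 [  0.           0.           1.        ]]invalid input at $[0]: expected keys claw, dx, dy, dz, ax, ay, az
invalid input at $[0]: expected keys claw, dx, dy, dz, ax, ay, az
```

View pics/w0.png

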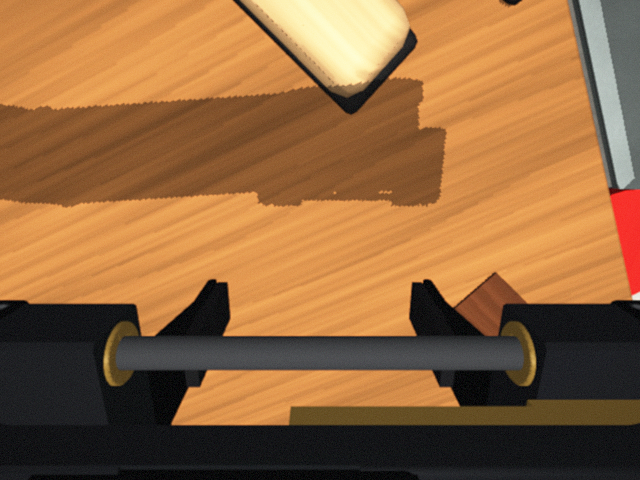

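The rows need every key, so the arm did not move. The wrist view shows only the open fingers (around row 330) and the bench, with no sole in it yet.

```bash
python3 -m crank '[{"claw":1,"dx":-0.8,"dy":-0.66,"dz":0,"ax":0,"ay":0,"az":0},{"claw":1,"dx":-0.8,"dy":-0.66,"dz":0,"ax":0,"ay":0,"az":0},{"claw":1,"dx":-0.8,"dy":-0.66,"dz":0,"ax":0,"ay":0,"az":0},{"claw":1,"dx":-0.8,"dy":-0.66,"dz":0,"ax":0,"ay":0,"az":0},{"claw":1,"dx":-0.8,"dy":-0.66,"dz":0,"ax":0,"ay":0,"az":0},{"claw":1,"dx":-0.8,"dy":-0.66,"dz":0,"ax":0,"ay":0,"az":0},{"claw":1,"dx":-0.8,"dy":-0.66,"dz":0,"ax":0,"ay":0,"az":0},{"claw":1,"dx":-0.8,"dy":-0.66,"dz":0,"ax":0,"ay":0,"az":0}]' 5
python3 -m crank '[{"claw":1,"dx":-0.8,"dy":-0.66,"dz":0,"ax":0,"ay":0,"az":0},{"claw":1,"dx":-0.8,"dy":-0.66,"dz":0,"ax":0,"ay":0,"az":0},{"claw":1,"dx":-0.8,"dy":-0.66,"dz":0,"ax":0,"ay":0,"az":0},{"claw":1,"dx":-0.8,"dy":-0.66,"dz":0,"ax":0,"ay":0,"az":0},{"claw":1,"dx":-0.8,"dy":-0.66,"dz":0,"ax":0,"ay":0,"az":0},{"claw":1,"dx":-0.8,"dy":-0.66,"dz":0,"ax":0,"ay":0,"az":0},{"claw":1,"dx":0,"dy":0,"dz":0,"ax":0,"ay":0,"az":0},{"claw":1,"dx":0,"dy":0,"dz":0,"ax":0,"ay":0,"az":0}]'

```

```text
time: 0.92
ee_pos: [0.3666, 0.3456, 0.2336]
eef_rot: [0.209, 0.978, 0.0, 0.0]
ft_force: [0.4, 0.4, 0.3]
width: 0.0418
grip_force: 0.0
time: 1.58
ee_pos: [0.4495, 0.1783, 0.2337]
eef_rot: [0.211, 0.977, 0.0, 0.0]
ft_force: [0.0, -0.3, -0.1]
width: 0.001
grip_force: 0.0
```

```bash
cat >> h.py <<'E'
from scipy.spatial.transform import Rotation as Ro
def wrist():
    s=r.read_state(); c=dict(r.camera("wrist")); T=np.eye(4);T[:3,:3]=Ro.from_quat(s["eef_rot"]).as_matrix();T[:3,3]=s["ee_pos"]
    M=np.linalg.inv(T@np.array(c["hand_eye"])); c["R"],c["t"]=M[:3,:3],M[:3,3]; return c
def proj(c,X):
    q=np.array(c["mtx"])@(c["R"]@np.array(X)+c["t"]); return q[:2]/q[2]
E
python3 - <<'E'
from h import *
c=wrist();cv2.imwrite("pics/w1.png",c["color"][:,:,::-1])
for p in [[0.531,.007],[0.5635,.027],[0.578,.0646],[0.591,.1031],[0.609,.1388]]: print(proj(c,p+[.1035]).round(1))
E
```

```text
[184.4 383.3]
[221.4 402.6]
[265.1 400.5]
[309.1 396.8]
[352.8 398.2]
```

View pics/w1.png

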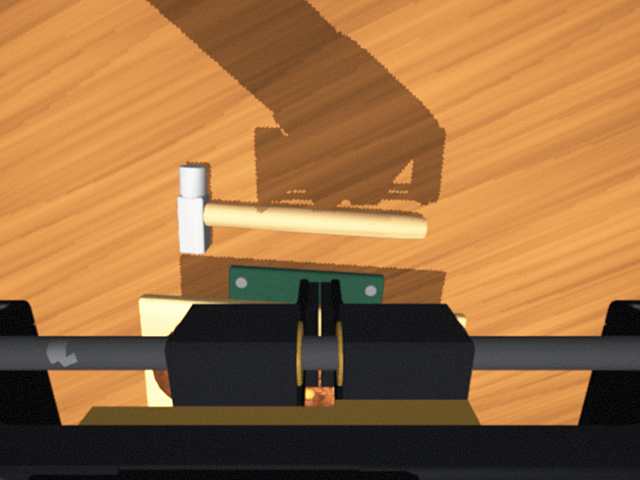

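The hammer is at rows 165–250 and the board starts at row 300. The studs are hidden behind the gripper at about row 400, so I'll shift the tool along -x to uncover them.

```bash
python3 -m crank '[{"claw":1,"dx":-0.8,"dy":0,"dz":0,"ax":0,"ay":0,"az":0},{"claw":1,"dx":-0.8,"dy":0,"dz":0,"ax":0,"ay":0,"az":0},{"claw":1,"dx":-0.8,"dy":0,"dz":0,"ax":0,"ay":0,"az":0},{"claw":1,"dx":-0.8,"dy":0,"dz":0,"ax":0,"ay":0,"az":0},{"claw":1,"dx":-0.8,"dy":0,"dz":0,"ax":0,"ay":0,"az":0},{"claw":1,"dx":-0.8,"dy":0,"dz":0,"ax":0,"ay":0,"az":0},{"claw":1,"dx":0,"dy":0,"dz":0,"ax":0,"ay":0,"az":0},{"claw":1,"dx":0,"dy":0,"dz":0,"ax":0,"ay":0,"az":0}]'
python3 - <<'E'
from h import *
c=wrist();im=c["color"];cv2.imwrite("pics/w2.png",im[:,:,::-1]);hsv=cv2.cvtColor(im,cv2.COLOR_RGB2HSV)
P=[]
for p in [[0.531,.007],[0.5635,.027],[0.578,.0646],[0.591,.1031],[0.609,.1388]]:
    q=proj(c,p+[.1035]);u,v=q.round().astype(int)
    w=hsv[v-16:v+17,u-16:u+17].astype(int); m=(w[...,0]>=19)&(w[...,0]<32)&(w[...,1]>90)&(w[...,2]>120)
    k,l,st,ce=cv2.connectedComponentsWithStats(m.astype(np.uint8))
    if k<2: print("none");P.append(q);continue
    j=1+st[1:,4].argmax();P.append(ce[j]+[u-16,v-16]);print(q.round(1),P[-1].round(1),st[j,2:])
W=np.array([ray(c,p,.1035)[:2] for p in P]); th,t,F=fit(W)
print(np.degrees(th),t,((W-F)*1000).round(1).tolist(),F.round(4).tolist())
E
```

```text
time: 2.3
ee_pos: [0.5804, 0.1217, 0.2328]
eef_rot: [0.209, 0.978, -0.0, -0.001]
ft_force: [0.2, -0.2, 0.0]
width: 0.0006
grip_force: 0.0
[161.1 231.9] [161.1 228.9] [ 13  13 126]
[203.9 257.5] [203.3 254.4] [ 13  13 123]
[254.  254.9] [255.6 249.5] [ 18  16 183]
[304.5 250.3] [303.6 247.3] [ 12  12 114]
[354.6 252.4] [348.2 248.8] [ 21  17 233]
-118.24850442117919 [0.5684565  0.10375469] [[0.9, 0.9], [0.6, 0.4], [-0.5, 2.8], [0.7, -0.1], [-1.7, -4.0]] [[0.528, 0.0074], [0.5604, 0.0275], [0.5749, 0.0651], [0.5877, 0.1036], [0.6057, 0.1393]]
```

View pics/w2.png

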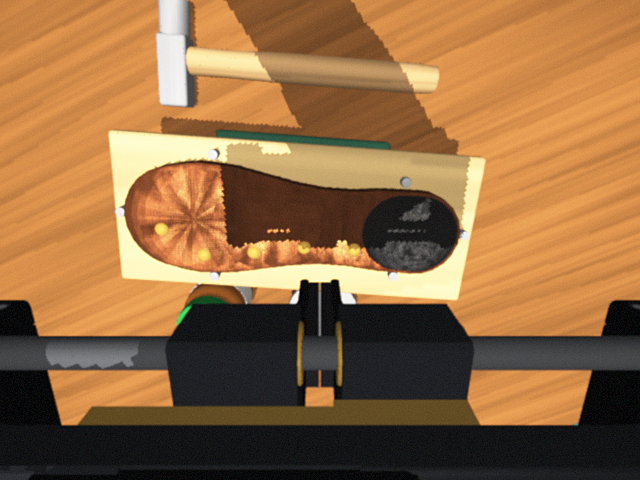

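The wrist view clearly shows all five studs at (161,229), (203,254), (254,250), (304,247) and (353,249). Its estimate agrees with the top camera to about 1 mm, so I'll go above stud 1.

```bash
python3 -m crank '[{"claw":1,"dx":0,"dy":-0.83,"dz":0.4,"ax":0,"ay":0,"az":0},{"claw":1,"dx":0,"dy":-0.83,"dz":0.5,"ax":0,"ay":0,"az":0},{"claw":1,"dx":0,"dy":-0.83,"dz":0.6,"ax":0,"ay":0,"az":0},{"claw":1,"dx":0,"dy":-0.83,"dz":0.6,"ax":0,"ay":0,"az":0},{"claw":1,"dx":0,"dy":-0.83,"dz":0.6,"ax":0,"ay":0,"az":0},{"claw":1,"dx":0,"dy":0,"dz":0.5,"ax":0,"ay":0,"az":0},{"claw":1,"dx":0,"dy":0,"dz":0,"ax":0,"ay":0,"az":0},{"claw":1,"dx":0,"dy":0,"dz":0,"ax":0,"ay":0,"az":0}]'

```

```text
time: 3.02
ee_pos: [0.5287, 0.009, 0.1376]
eef_rot: [0.208, 0.978, 0.0, -0.001]
ft_force: [0.5, 0.4, 0.9]
width: 0.0008
grip_force: 0.0
```

```bash
python3 -m crank '[{"claw":1,"dx":0,"dy":0,"dz":0.3,"ax":0,"ay":0,"az":0},{"claw":1,"dx":0,"dy":0,"dz":0.3,"ax":0,"ay":0,"az":0},{"claw":1,"dx":0,"dy":0,"dz":0.1,"ax":0,"ay":0,"az":0},{"claw":1,"dx":0,"dy":0,"dz":0,"ax":0,"ay":0,"az":0}]'
python3 -m crank '[{"claw":1,"dx":0,"dy":0,"dz":0.1,"ax":0,"ay":0,"az":0},{"claw":1,"dx":0,"dy":0,"dz":0.05,"ax":0,"ay":0,"az":0},{"claw":1,"dx":0,"dy":0,"dz":0,"ax":0,"ay":0,"az":0},{"claw":1,"dx":0,"dy":0,"dz":0,"ax":0,"ay":0,"az":0}]'

```

```text
time: 3.35
ee_pos: [0.5289, 0.0078, 0.1156]
eef_rot: [0.209, 0.978, -0.0, -0.001]
ft_force: [0.1, -1.1, -0.4]
width: 0.0005
grip_force: 0.0
time: 3.68
ee_pos: [0.5295, 0.0075, 0.1123]
eef_rot: [0.209, 0.978, 0.0, 0.0]
ft_force: [-0.8, 0.8, 2.8]
width: 0.0007
grip_force: 1.0
```

```bash
python3 -m crank '[{"claw":1,"dx":0,"dy":0,"dz":0.1,"ax":0,"ay":0,"az":0},{"claw":1,"dx":0,"dy":0,"dz":0,"ax":0,"ay":0,"az":0},{"claw":1,"dx":0,"dy":0,"dz":0,"ax":0,"ay":0,"az":0},{"claw":1,"dx":0,"dy":0,"dz":0,"ax":0,"ay":0,"az":0}]'

```

```text
time: 4.02
ee_pos: [0.5296, 0.0074, 0.1092]
eef_rot: [0.209, 0.978, 0.0, 0.0]
ft_force: [-0.8, 1.0, 3.6]
width: 0.0007
grip_force: 1.8
```

Stud 1 is touched (about 3.6 N). Next is stud 2.

```bash
python3 -m crank '[{"claw":1,"dx":0,"dy":0,"dz":-0.3,"ax":0,"ay":0,"az":0},{"claw":1,"dx":0,"dy":0,"dz":-0.3,"ax":0,"ay":0,"az":0},{"claw":1,"dx":-0.34,"dy":0.53,"dz":0,"ax":0,"ay":0,"az":0},{"claw":1,"dx":-0.34,"dy":0.53,"dz":0,"ax":0,"ay":0,"az":0},{"claw":1,"dx":0,"dy":0,"dz":0,"ax":0,"ay":0,"az":0},{"claw":1,"dx":0,"dy":0,"dz":0,"ax":0,"ay":0,"az":0}]'

```

```text
time: 4.52
ee_pos: [0.5613, 0.028, 0.1275]
eef_rot: [0.209, 0.978, -0.0, 0.0]
ft_force: [-1.2, -0.6, 0.3]
width: 0.0005
grip_force: 0.0
```

```bash
python3 -m crank '[{"claw":1,"dx":0,"dy":0,"dz":0.3,"ax":0,"ay":0,"az":0},{"claw":1,"dx":0,"dy":0,"dz":0.15,"ax":0,"ay":0,"az":0},{"claw":1,"dx":0,"dy":0,"dz":0.1,"ax":0,"ay":0,"az":0},{"claw":1,"dx":0,"dy":0,"dz":0.06,"ax":0,"ay":0,"az":0},{"claw":1,"dx":0,"dy":0,"dz":0,"ax":0,"ay":0,"az":0},{"claw":1,"dx":0,"dy":0,"dz":0,"ax":0,"ay":0,"az":0},{"claw":1,"dx":0,"dy":0,"dz":0,"ax":0,"ay":0,"az":0}]'

```

```text
time: 5.1
ee_pos: [0.5608, 0.0274, 0.1089]
eef_rot: [0.21, 0.978, -0.0, -0.0]
ft_force: [-2.2, -3.1, 3.4]
width: 0.0006
grip_force: 2.0
```

```bash
python3 -m crank '[{"claw":1,"dx":0,"dy":0,"dz":-0.3,"ax":0,"ay":0,"az":0},{"claw":1,"dx":0,"dy":0,"dz":-0.3,"ax":0,"ay":0,"az":0},{"claw":1,"dx":0.04,"dy":0.67,"dz":0,"ax":0,"ay":0,"az":0},{"claw":1,"dx":0.04,"dy":0.67,"dz":0,"ax":0,"ay":0,"az":0},{"claw":1,"dx":0,"dy":0,"dz":0,"ax":0,"ay":0,"az":0},{"claw":1,"dx":0,"dy":0,"dz":0,"ax":0,"ay":0,"az":0}]'

```

```text
time: 5.6
ee_pos: [0.5755, 0.0672, 0.1274]
eef_rot: [0.208, 0.978, 0.0, 0.0]
ft_force: [0.3, -0.2, 0.8]
width: 0.0007
grip_force: 0.0
```

```bash
python3 - <<'E'
from h import *
c=r.camera("top");im=c["color"];cr=cv2.resize(im[150:330,180:420],None,fx=3,fy=3,interpolation=2);cv2.imwrite("pics/mid.png",cr[:,:,::-1])
E
```

```text
(no output)
```

View pics/mid.png

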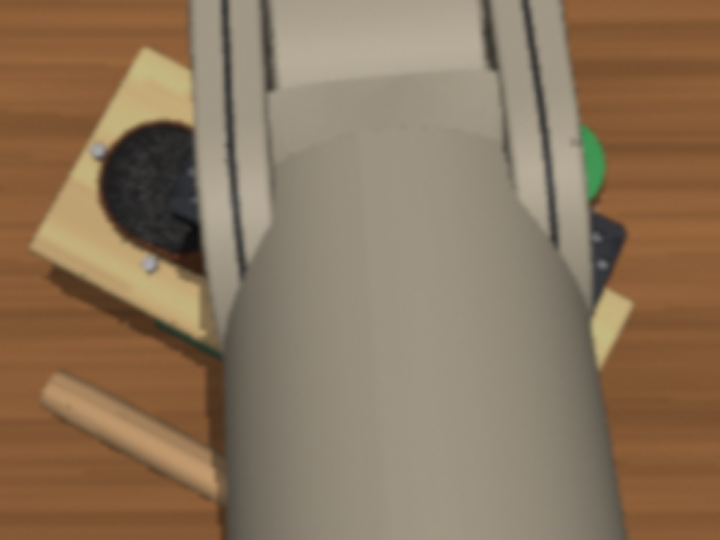

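The arm hides the studs from above, but the visible part of the board, the heel patch and the jar are where they were. I'll touch stud 3, with a 1 mm correction.

```bash
python3 -m crank '[{"claw":1,"dx":0,"dy":-0.05,"dz":0.3,"ax":0,"ay":0,"az":0},{"claw":1,"dx":0,"dy":0,"dz":0.15,"ax":0,"ay":0,"az":0},{"claw":1,"dx":0,"dy":0,"dz":0.1,"ax":0,"ay":0,"az":0},{"claw":1,"dx":0,"dy":0,"dz":0.06,"ax":0,"ay":0,"az":0},{"claw":1,"dx":0,"dy":0,"dz":0,"ax":0,"ay":0,"az":0},{"claw":1,"dx":0,"dy":0,"dz":0,"ax":0,"ay":0,"az":0},{"claw":1,"dx":0,"dy":0,"dz":0,"ax":0,"ay":0,"az":0}]'

```

```text
time: 6.23
ee_pos: [0.5747, 0.0636, 0.1086]
eef_rot: [0.21, 0.978, -0.0, 0.0]
ft_force: [-0.1, -2.5, 4.1]
width: 0.0005
grip_force: 2.0
```

```bash
python3 -m crank '[{"claw":1,"dx":0,"dy":0,"dz":-0.3,"ax":0,"ay":0,"az":0},{"claw":1,"dx":0,"dy":0,"dz":-0.3,"ax":0,"ay":0,"az":0},{"claw":1,"dx":0.06,"dy":0.66,"dz":0,"ax":0,"ay":0,"az":0},{"claw":1,"dx":0.06,"dy":0.66,"dz":0,"ax":0,"ay":0,"az":0},{"claw":1,"dx":0,"dy":0,"dz":0,"ax":0,"ay":0,"az":0},{"claw":1,"dx":0,"dy":0,"dz":0,"ax":0,"ay":0,"az":0}]'

```

```text
time: 6.73
ee_pos: [0.5876, 0.1036, 0.127]
eef_rot: [0.208, 0.978, 0.0, 0.0]
ft_force: [0.5, 0.6, 0.0]
width: 0.0004
grip_force: 0.0
```

```bash
python3 -m crank '[{"claw":1,"dx":0,"dy":0,"dz":0.3,"ax":0,"ay":0,"az":0},{"claw":1,"dx":0,"dy":0,"dz":0.15,"ax":0,"ay":0,"az":0},{"claw":1,"dx":0,"dy":0,"dz":0.1,"ax":0,"ay":0,"az":0},{"claw":1,"dx":0,"dy":0,"dz":0.06,"ax":0,"ay":0,"az":0},{"claw":1,"dx":0,"dy":0,"dz":0,"ax":0,"ay":0,"az":0},{"claw":1,"dx":0,"dy":0,"dz":0,"ax":0,"ay":0,"az":0},{"claw":1,"dx":0,"dy":0,"dz":0,"ax":0,"ay":0,"az":0}]'

```

```text
time: 7.32
ee_pos: [0.5876, 0.1014, 0.1084]
eef_rot: [0.21, 0.978, -0.0, 0.0]
ft_force: [-0.7, -1.6, 3.8]
width: 0.0008
grip_force: 2.0
```

```bash
python3 -m crank '[{"claw":1,"dx":0,"dy":0,"dz":-0.3,"ax":0,"ay":0,"az":0},{"claw":1,"dx":0,"dy":0,"dz":-0.3,"ax":0,"ay":0,"az":0},{"claw":1,"dx":-0.03,"dy":0.62,"dz":0,"ax":0,"ay":0,"az":0},{"claw":1,"dx":-0.03,"dy":0.62,"dz":0,"ax":0,"ay":0,"az":0},{"claw":1,"dx":0,"dy":0,"dz":0,"ax":0,"ay":0,"az":0},{"claw":1,"dx":0,"dy":0,"dz":0,"ax":0,"ay":0,"az":0}]'

```

```text
time: 7.82
ee_pos: [0.6044, 0.1361, 0.1265]
eef_rot: [0.208, 0.978, 0.0, -0.0]
ft_force: [-0.5, -1.2, -0.1]
width: 0.0005
grip_force: 0.0
```

```bash
python3 - <<'E'
from h import *
c=r.camera("scene");im=c["color"];cr=cv2.resize(im[170:310,240:480],None,fx=3,fy=3,interpolation=2);cv2.imwrite("pics/s5.png",cr[:,:,::-1])
E
```

```text
(no output)
```

View pics/s5.png

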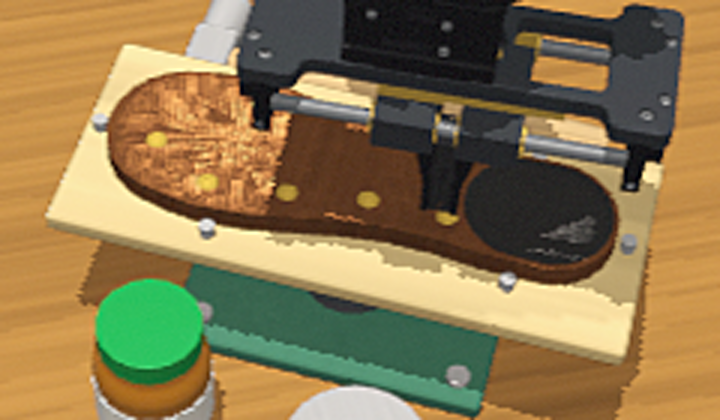

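The fingertips (crop 440,205) hover just toe-side of stud 5 (447,217) and clear of the rubber patch. The sole is seated and the jar has not moved. Next I press stud 5.

```bash
python3 -m crank '[{"claw":1,"dx":0,"dy":0.07,"dz":0.3,"ax":0,"ay":0,"az":0},{"claw":1,"dx":0,"dy":0,"dz":0.15,"ax":0,"ay":0,"az":0},{"claw":1,"dx":0,"dy":0,"dz":0.1,"ax":0,"ay":0,"az":0},{"claw":1,"dx":0,"dy":0,"dz":0.06,"ax":0,"ay":0,"az":0},{"claw":1,"dx":0,"dy":0,"dz":0,"ax":0,"ay":0,"az":0},{"claw":1,"dx":0,"dy":0,"dz":0,"ax":0,"ay":0,"az":0},{"claw":1,"dx":0,"dy":0,"dz":0,"ax":0,"ay":0,"az":0}]'

```

```text
time: 8.45
ee_pos: [0.6055, 0.1365, 0.1082]
eef_rot: [0.21, 0.978, -0.0, 0.0]
ft_force: [1.7, -1.5, 3.5]
width: 0.0006
grip_force: 2.1
```

```bash
python3 -m crank '[{"claw":1,"dx":0,"dy":0,"dz":-0.4,"ax":0,"ay":0,"az":0},{"claw":1,"dx":0,"dy":-0.1,"dz":0,"ax":0,"ay":0,"az":0},{"claw":1,"dx":0,"dy":0,"dz":0.2,"ax":0,"ay":0,"az":0},{"claw":1,"dx":0,"dy":0,"dz":0.1,"ax":0,"ay":0,"az":0},{"claw":1,"dx":0,"dy":0,"dz":0.1,"ax":0,"ay":0,"az":0},{"claw":1,"dx":0,"dy":0,"dz":0,"ax":0,"ay":0,"az":0},{"claw":1,"dx":0,"dy":0,"dz":0,"ax":0,"ay":0,"az":0},{"claw":1,"dx":0,"dy":0,"dz":0,"ax":0,"ay":0,"az":0}]'
python3 -m crank '[{"claw":1,"dx":0,"dy":0,"dz":-0.3,"ax":0,"ay":0,"az":0},{"claw":1,"dx":0,"dy":0,"dz":-0.6,"ax":0,"ay":0,"az":0},{"claw":1,"dx":0,"dy":0,"dz":-0.8,"ax":0,"ay":0,"az":0},{"claw":1,"dx":0,"dy":0,"dz":-0.8,"ax":0,"ay":0,"az":0},{"claw":1,"dx":0,"dy":0,"dz":-0.8,"ax":0,"ay":0,"az":0},{"claw":1,"dx":0,"dy":0,"dz":-0.8,"ax":0,"ay":0,"az":0},{"claw":1,"dx":0,"dy":0,"dz":0,"ax":0,"ay":0,"az":0},{"claw":1,"dx":0,"dy":0,"dz":0,"ax":0,"ay":0,"az":0}]'
python3 - <<'E'
from h import *
c=r.camera("scene");im=c["color"];cr=cv2.resize(im[170:350,240:480],None,fx=3,fy=3,interpolation=2);cv2.imwrite("pics/end.png",cr[:,:,::-1])
E
```

```text
time: 9.12
ee_pos: [0.6042, 0.1341, 0.1079]
eef_rot: [0.209, 0.978, 0.0, 0.0]
ft_force: [1.8, -1.0, 4.9]
width: 0.0005
grip_force: 2.0
time: 9.78
ee_pos: [0.6042, 0.1345, 0.2323]
eef_rot: [0.209, 0.978, 0.001, 0.001]
ft_force: [0.1, 0.4, 0.7]
width: 0.0004
grip_force: 0.0
```

View pics/end.png

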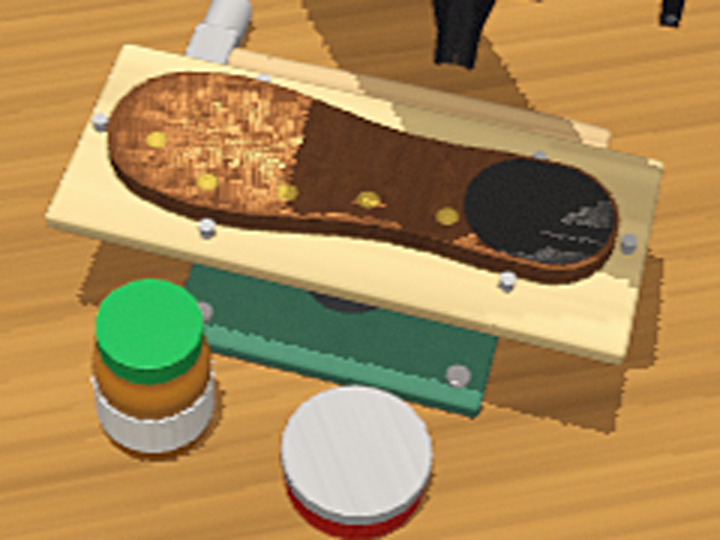

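The cradle is up and the sole sits flat inside its pegs. The jar, tin and hammer have not moved, and the hand is clear.

```bash
python3 -c "from bench import r; print(r.close_job())"
```

```text
the job is handed in; nothing more can be done
None
```

I touched all five studs lightly in order from toe to heel at about 3–5 N. In the last picture, taken before I handed the job in at about 10 s, the cradle was back up, the sole was seated and the hand was clear; the system gave no verdict.

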